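# Roll the bag handle onto the scored line

## Robot

A 6-joint arm with a two-finger parallel gripper is mounted at the origin on the work surface. World frame = base frame: x ahead of the robot, y to its left, z up, the work surface at z = 0. Lengths are in mm, angles in rad, forces in N, time in s.
With the tool pointing down it reaches from about 350 to 875 mm from the base axis. Payload 4.2 kg.
Tool frame: the origin (TCP) lies at the very end of the fingers, on their centre line; the grasp point (between the pads) lies 19 mm behind it; z points along the fingers, y is the line along which they close (so a half turn about z gives the same grasp; the last joint's range is limited). The gripper opens to 85 mm and grips with 20 to 120 N. Pads are 22 mm wide; open, the fingers measure 114 mm over their backs; the gripper's body (76 mm by 85 mm) begins 54 mm behind the grasp point. The pads swing forward as they close: fully open they stand 13 mm farther back than shut.
Start: joints at [-1.012, 0.385, 0.008, 0, -1.194, -0.259], TCP at [184.596, -597.096, 231.312] pointing down, gripper open.
Joint ranges: [-3.14, 3.14], [-1.21, 2.06], [-1.07, 1.41], [-3.16, 2.05], [-2.99, -0.16], [-3.1, 3.1]. Speed limits (rad/s): [2.79, 2.79, 3.14, 3.14, 3.14, 3.14].

## Interface

Orientations are given as a unit quaternion [x, y, z, w].
In Python, from bench import arm gives the robot as it stands. The module is installed in compiled form; this text tells all that it offers.
- The arm moves only by the tool drive_tool, never from a script. Its argument "targets" is a list of rows, each a list of 5 numbers: the closure, from -1 (fully open) to 1 (shut), then the shift along the tool's x, y, z in mm, then the turn about the tool's z in degrees. In form: [[grip, tx, ty, tz, roll], ...]. A call has 1 to 12 rows; each row is the pose to reach, as a shift and turn from the pose commanded when the call began, along the tool's axes at that moment; what a row does not reach only later rows make up. A row lasts 1/10 s, in which the tool goes at most 50 mm and 8.59 degrees, less where a joint would pass 70% of its speed; a pose out of reach is approached as far as the arm can. A call with a gripper value outside its range is refused whole. The fingers move at their own pace and stop on an object; the grip force is fixed at half the most. Time passes only in rows, so rows that repeat a pose let the fingers close. It gives the time, the measured TCP pose, the force, the opening and the grip force at its end, in the units of the state.
- arm.read_state(): the state, without advancing time (a new reading comes with each control period).
- arm.get_image(name): name is "scene" or "top" or "wrist"; returns the picture (420x560x3 uint8, blue, green, red); there is no depth.
- arm.camera_params(name): a dict with "fov_y" (degrees; the focal length in pixels is half the picture's height over the tangent of half this angle, whatever the lens; pixels are square), "cx", "cy" (the principal point, pixels), "rvec" (rotation vector, rad) and "tvec" (3), from world to camera coordinates, as OpenCV has them; the wrist camera has in their place "tool_from_camera" (4x4, takes a point from camera to tool coordinates, whose origin is the TCP and whose axes are the flange's). Camera axes: x right, y down, z forward; pixel columns grow to the right and rows downward; lengths in mm; the calibration is good to about 2 mm. A picture is of the moment at which its call begins: read the wrist's pose just before it. camera_params takes no time and is no camera call.
- arm.job_done(): hands the job in; it is judged then, once.
The state is a dict: "clock": time; "joints": joint angles; "joint_vel": joint speeds; "joint_efforts": joint torques, N m; "position": TCP position; "ee_rot": TCP orientation; "contact_force": force on the tool from outside, world axes, zero at the start; "wrist_torque": the same for the moment, N m; "gripper_width": finger opening in mm; "grasp_force": force on a finger pad.
Only numpy, scipy, OpenCV 4.12 (cv2) and the standard library are available. Lean on these libraries where they do the work, as an engineer would, in place of code of your own. Each camera call takes 0.05 s, during which the arm holds its last target. There are 200 camera calls.

## Task

Two turned wooden bag handles lie on the pale marking-out board. Push the top of the long slim one sideways with a fingertip so that it rolls along the board and comes to rest lying on the dark line, ready for marking its rivet holes: roll it rather than sliding it, do not lift it, and keep it on the board. Leave the short thick handle and everything else on the bench where it is.

Things in the scene. Friction and masses are not known exactly. Their poses are not given: they have to be found in the camera images.
- handle: Long slim wooden handle to roll: round rod, 30 mm diameter, 150 mm long, about 80 g, brass band near each end; lies on the board 55 to 135 mm to either side of the line, within 5 degrees of parallel. Origin: middle of the rod on its axis, 15 mm above the board; x runs along it; y and z turn as it rolls (z up at first). Stops when let go; a fingertip on its top travels twice as far as the rod.
- spare: The short thick wooden handle, to be left alone: a round rod 44 mm in diameter and 80 mm long with brass bands, lying on the board on the other side of the line. Its origin is the middle of the rod, on its axis; its x axis runs along the rod.
- mark: The straight dark line across the board, flat, 3 mm wide and 200 mm long. Its origin is the middle of the line on the top face of the board; x runs along the line, y across it in the plane of the board, z up.
- board: The fixed flat pale marking-out board, 320 mm (its x) by 420 mm (its y) and 12 mm thick, no rim. Its origin is the centre of its underside, on the bench top; its top face is at z = 12 mm.
- tin: A round aluminium wax tin, 47 mm in diameter and 22 mm high, near the far long edge of the board, beyond the handles' far ends. Origin: centre of its underside.
- folder: A flat brown horn folder (creasing tool), 120 x 18 x 6 mm, lying near the board's edge on the robot's side, in front of the handles' near ends. Origin: centre of its underside; its y axis runs along it.
- weight: A square cast-iron weight, 70 x 70 mm and 112 mm high with its ring, on the bench left of the board. Origin: centre of its underside.
- jar: A capped jar, 64 mm in diameter and 85 mm high, on the bench right of the board. Origin: centre of its underside.
- mallet: A wooden mallet lying left of the board, 260 mm long, its head 64 mm thick. Origin: on the bench under the handle's end of its head.
- awl: A wooden-handled awl lying right of the board, 150 mm long and 26 mm thick. Origin: under its middle.
- dring: A small brass ring, 44 mm outside diameter and 6 mm thick, flat on the bench right of the board. Origin: centre of its underside.
There are look-alikes about, which are no part of the job. What is shaped like the handle but purple or red is not meant.

How it is judged:
By the outcome, as a careful person would: the job done as asked, in the order asked, and still so for the second after the job is handed in, with the robot touching nothing.
It also fails if it takes over 53 s, if anything falls off the work surface, if the arm or the gripper's body presses on something with over 40 N, if the wrist force passes 120 N, or if a joint passes its speed limit or range.

## Working session

There is one attempt and no reset: what is moved stays moved. The work goes in short steps, Python scripts to look and compute and a tool call to move; the robot and the scene stay as the last step left them, time stands still between calls to the robot, and variables do not carry over. Pictures are saved under pics/ and viewed, at most 10 in all, crops included, and the job is handed in when it is done.

Besides the shell and the picture viewer there is one more tool, called after "Emit:" as name(argument=value, ...), one argument or row to a line, values as JSON. drive_tool: Moves the arm, as the interface text tells. Its arguments: {"type":"object","properties":{"targets":{"type":"array","items":{"type":"array","items":{"type":"number"}}}},"required":["targets"]}

```bash
mkdir -p pics
python3 - <<'E'
from bench import arm
import cv2
for n in("top","scene"):
    cv2.imwrite(f"pics/{n}0.png",arm.get_image(n)); print(n,arm.camera_params(n))
s=arm.read_state();print(s["clock"],s["position"],s["ee_rot"],s["gripper_width"],s["contact_force"])
E
```

```text
top {'fov_y': 50.296200245157706, 'cx': 277.49348504186946, 'cy': 215.0032953275462, 'rvec': array([ 2.14076571, -2.13370319,  0.22367219]), 'tvec': array([  26.75162286,  482.121068  , 1103.64187347])}
scene {'fov_y': 55.17900623728374, 'cx': 278.69525465917945, 'cy': 220.77647753185036, 'rvec': array([ 1.86832619,  1.21313129, -0.66210676]), 'tvec': array([-230.24437406, -197.78495009, 1408.52138183])}
0.1 [ 184.44954287 -596.61061324  230.32213137] [-1.49287389e-01  9.88793355e-01  9.66555426e-04 -2.04590025e-04] 85.27972754849715 [ 0.38700073 -0.42893413  0.14834653]
```

View pics/top0.png

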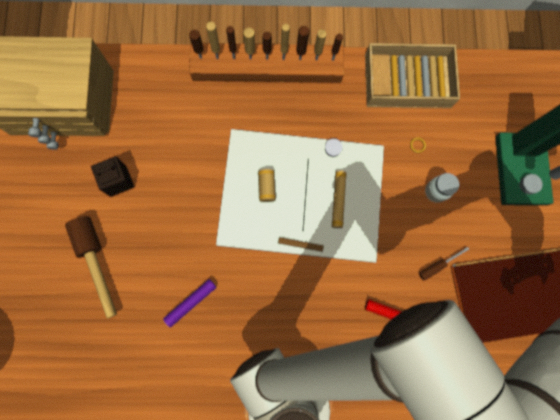

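View pics/scene0.png

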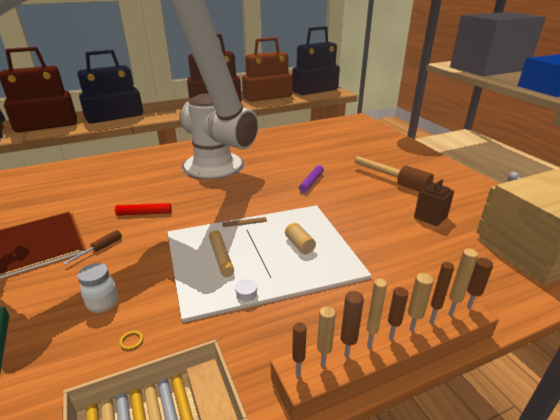

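Top view: the long slim handle is at pixel (340,199), the spare at (266,184) and the line at (306,194). Possible mix-ups are the purple rod (190,303), the red rod (383,310), the short thick spare (266,184) and the folder (300,244). By description I choose (340,199). Next I measure it and check a crop.

```bash
cat > h.py <<'E'
import numpy as np,cv2
from bench import arm
from scipy.spatial.transform import Rotation as R
def cam(name,state=None):
    p=arm.camera_params(name)
    if name=="wrist":
        T=np.eye(4);T[:3,:3]=R.from_quat(state["ee_rot"]).as_matrix();T[:3,3]=state["position"]
        C=T@np.array(p["tool_from_camera"])
    else:
        C=np.eye(4);Rm=cv2.Rodrigues(np.array(p["rvec"]))[0];C[:3,:3]=Rm.T;C[:3,3]=-Rm.T@np.array(p["tvec"])
    return p,C
def cast(pc,uv,z):
    p,C=pc;f=210/np.tan(np.radians(p["fov_y"]/2));uv=np.atleast_2d(uv).astype(float)
    d=np.c_[(uv[:,0]-p["cx"])/f,(uv[:,1]-p["cy"])/f,np.ones(len(uv))]@C[:3,:3].T
    return C[:3,3]+d*((z-C[2,3])/d[:,2])[:,None]
def masks(im):
    hsv=cv2.cvtColor(im,cv2.COLOR_BGR2HSV);h,s,v=cv2.split(hsv)
    return hsv
def proj(pc,P):
    p,C=pc;f=210/np.tan(np.radians(p["fov_y"]/2));q=(np.atleast_2d(P)-C[:3,3])@C[:3,:3]
    return q[:,:2]/q[:,2:]*f+[p["cx"],p["cy"]]
E
python3 - <<'E'
from h import *
im=cv2.imread("pics/top0.png");pc=cam("top")
np.set_printoptions(precision=1,suppress=True)
hsv=masks(im);m=((hsv[...,1]>110)).astype(np.uint8)
roi=np.zeros_like(m);cv2.fillPoly(roi,[np.array([[236,136],[378,150],[372,256],[224,242]])],1);m&=roi
for c in cv2.findContours(m,0,2)[0]:
    if cv2.contourArea(c)<60: continue
    r=cv2.minAreaRect(c);b=cv2.boxPoints(r);print("obj",r[0],r[1],"\n",cast(pc,b,27)[:,:2],cast(pc,r[0],27)[0,:2])
ends=np.array([[308,158],[305,231]]);print("line",cast(pc,ends,12))
print("board",cast(pc,[[231,130],[384,145],[377,262],[217,247]],12)[:,:2],pc[1][:3,3])
cv2.imwrite("pics/crop0.png",cv2.resize(im[120:270,210:390],None,fx=4,fy=4,interpolation=2))
E
```

```text
obj (300.3269348144531, 243.86538696289062) (43.7338981628418, 4.706787109375) 
 [[414.8  25.4]
 [426.8  23.1]
 [405.  -87.5]
 [393.  -84.9]] [409.9 -31. ]
obj (338.5913391113281, 198.56967163085938) (10.170790672302246, 55.461605072021484) 
 [[ 457.1 -113.2]
 [ 606.3 -125.8]
 [ 604.7 -152.9]
 [ 455.5 -139.7]] [ 530.  -132.8]
obj (266.3778076171875, 184.55612182617188) (31.310888290405273, 14.58178424835205) 
 [[608.1  78.9]
 [610.4  40.3]
 [525.5  35.9]
 [523.3  74. ]] [566.6  57.3]
line [[645.3 -54.9  12. ]
 [445.6 -44.7  12. ]]
board [[ 722.8  154.5]
 [ 684.2 -263.6]
 [ 365.  -231.6]
 [ 402.6  184.4]] [ 273.4   57.6 1171.8]
```

View pics/crop0.png

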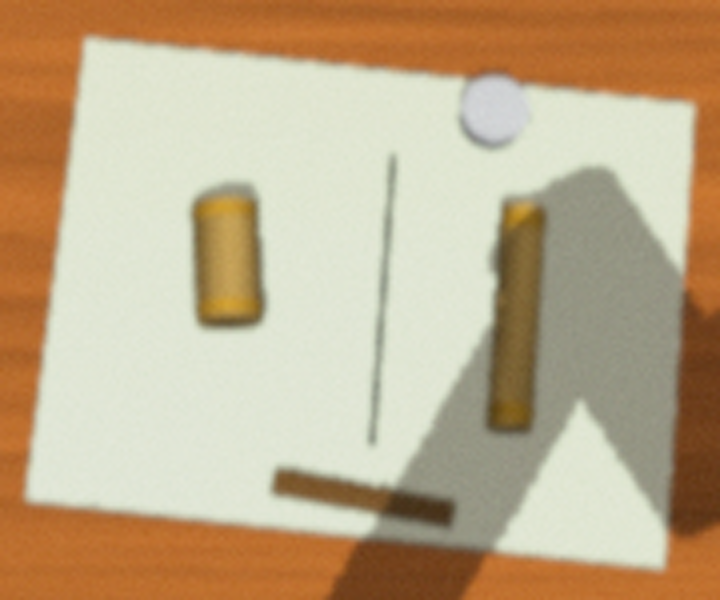

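The crop shows the handle as a long slim wooden rod with brass bands, running from crop pixel (524,205) to (510,428). It is the correct one. Now I move above it with the fingers in line with the rod.

Emit:
drive_tool(
  targets=[
    [-1, -467, 341, 50, -68],
    [-1, -467, 341, 50, -68],
    [-1, -467, 341, 50, -68],
    [-1, -467, 341, 50, -68],
    [-1, -467, 341, 50, -68],
    [-1, -467, 341, 50, -68],
    [-1, -467, 341, 50, -68],
    [-1, -467, 341, 50, -68],
    [-1, -467, 341, 50, -68],
    [-1, -467, 341, 50, -68],
    [-1, -467, 341, 50, -68],
    [-1, -467, 341, 50, -68],
  ],
)

```text
clock: 1.3
position: [531.4, -130.6, 180.6]
ee_rot: [-0.678, 0.735, 0.0, -0.0]
contact_force: [0.3, -0.0, 0.8]
gripper_width: 85.1
grasp_force: 0.0
```

Run:
```python
from h import *
np.set_printoptions(precision=2,suppress=True)
s=arm.read_state();im=arm.get_image("wrist");cv2.imwrite("pics/w1.png",im)
M=R.from_quat(s["ee_rot"]).as_matrix();print(s["clock"],s["position"],M,s["contact_force"],s["gripper_width"])
print(arm.camera_params("wrist"))
```

```text
1.3 [ 531.41 -130.61  180.64] [[-0.08 -1.   -0.  ]
 [-1.    0.08  0.  ]
 [-0.    0.   -1.  ]] [ 0.35 -0.01  0.76] 85.09759838161652
{'fov_y': 65.49859004504407, 'cx': 280.10607166593235, 'cy': 207.30065431576492, 'tool_from_camera': array([[  -0.  ,   -0.96,   -0.26,   66.49],
       [   1.  ,   -0.  ,   -0.  ,    0.23],
       [   0.  ,   -0.26,    0.96, -142.44],
       [   0.  ,    0.  ,    0.  ,    1.  ]])}
```

View pics/w1.png

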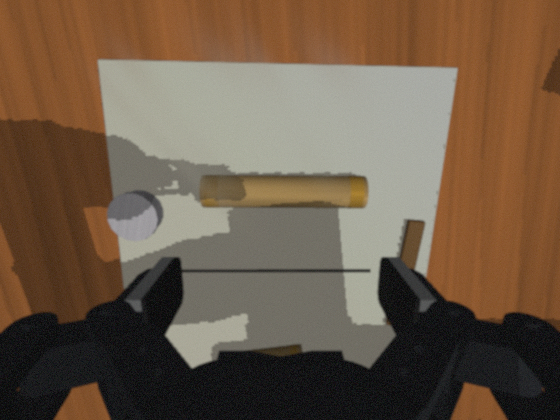

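Wrist view: the rod spans columns 200–368 at about row 191, and the line is at row 270, columns 180–370, almost parallel. Next I measure both.

```bash
cat > meas.py <<'E'
from h import *
import sys
np.set_printoptions(precision=2,suppress=True)
def meas(rodbox,linebox,tag):
    s=arm.read_state();im=arm.get_image("wrist");cv2.imwrite(f"pics/{tag}.png",im)
    pc=cam("wrist",s);hsv=cv2.cvtColor(im,cv2.COLOR_BGR2HSV)
    m=(hsv[...,1]>85).astype(np.uint8);x0,x1,y0,y1=rodbox
    k=np.zeros_like(m);k[y0:y1,x0:x1]=m[y0:y1,x0:x1];k=cv2.morphologyEx(k,cv2.MORPH_OPEN,np.ones((5,5)))
    c=max(cv2.findContours(k,0,1)[0],key=cv2.contourArea);bx,by,bw,bh=cv2.boundingRect(c)
    P=[]
    for u in range(bx+6,bx+bw-6,3):
        r=np.flatnonzero(k[:,u]);P.append([u,(r[0]+r[-1])/2])
    ends=np.array([[bx,by+bh/2],[bx+bw-1,by+bh/2]])
    A=cast(pc,P,27)[:,:2];f=np.polyfit(A[:,0],A[:,1],1);E=cast(pc,ends,27)[:,:2]
    xc=E[:,0].mean();
    g=cv2.cvtColor(im,cv2.COLOR_BGR2GRAY).astype(float);L=[];x0,x1,y0,y1=linebox
    for u in range(x0,x1,3):
        col=g[y0:y1,u];b=cv2.blur(col[:,None],(1,15))[:,0]-col
        i=b.argmax()
        if b[i]>12 and 2<=i<len(b)-3:
            w=np.clip(b[i-2:i+3],0,None);L.append([u,y0+(w*np.arange(i-2,i+3)).sum()/w.sum()])
    B=cast(pc,L,12)[:,:2];fl=np.polyfit(B[:,0],B[:,1],1)
    ok=abs(np.polyval(fl,B[:,0])-B[:,1])<3;fl=np.polyfit(B[ok,0],B[ok,1],1)
    print("box",bx,by,bw,bh,"rod centre",xc,np.polyval(f,xc),"deg",np.degrees(np.arctan(f[0])),"len",np.ptp(E[:,0]))
    print("line y at xc",np.polyval(fl,xc),"deg",np.degrees(np.arctan(fl[0])),"n",ok.sum(),"x",B[:,0].min(),B[:,0].max())
    print("gap mm",(np.polyval(fl,xc)-np.polyval(f,xc))*np.cos(np.arctan(fl[0])))
    M=R.from_quat(s["ee_rot"]).as_matrix();t=np.r_[xc,np.polyval(f,xc),42]-s["position"];print("tcp->rod top in tool",M.T@t,"tool yaw of y deg",np.degrees(np.arctan2(M[1,1],M[0,1])),s["position"],s["clock"],s["contact_force"])
E
python3 - <<'E'
from meas import *
meas((175,395,150,225),(188,366,255,285),"w2")
E
```

```text
box 203 174 168 32 rod centre 527.5793644582407 -131.26595813838549 deg -4.962527912799283 len 154.01540618491578
line y at xc -43.229680718356285 deg -4.67550587783286 n 60 x 452.44436273594766 635.8962347173291
gap mm 87.74332127499518
tcp->rod top in tool [  3.02   5.81 138.17] tool yaw of y deg 175.4505362651653 [ 533.52 -128.77  180.17] 1.35 [ 2.41  1.27 -0.25]
```

Emit:
drive_tool(
  targets=[
    [-1, 11, 5, 40, 0],
    [-1, 11, 5, 80, 0],
    [-1, 11, 5, 120, 0],
    [-1, 11, 5, 135, 0],
    [-1, 11, 5, 135, 0],
    [-1, 11, 5, 135, 0],
  ],
)

```text
clock: 2.0
position: [524.3, -144.4, 46.7]
ee_rot: [-0.677, 0.736, -0.0, -0.0]
contact_force: [0.3, -0.4, 1.3]
gripper_width: 85.3
grasp_force: 0.0
```

Emit:
drive_tool(
  targets=[
    [-1, 0, 0, 4, 0],
    [-1, 0, 0, 8, 0],
    [-1, 0, 0, 8, 0],
  ],
)

```text
clock: 2.3
position: [524.1, -144.0, 38.6]
ee_rot: [-0.677, 0.736, -0.0, 0.0]
contact_force: [-0.0, -0.1, 0.1]
gripper_width: 85.3
grasp_force: 0.0
```

Emit:
drive_tool(
  targets=[
    [-1, 0, 0, 2, 0],
    [-1, 0, 0, 4, 0],
    [-1, 0, 0, 4, 0],
  ],
)

```text
clock: 2.6
position: [524.0, -143.9, 34.1]
ee_rot: [-0.677, 0.736, 0.0, -0.0]
contact_force: [0.3, 1.1, -0.1]
gripper_width: 85.2
grasp_force: 0.0
```

Run:
```python
from h import *
for i in range(4):
    s=arm.read_state();print(s["position"],s["contact_force"]);im=arm.get_image("wrist")
cv2.imwrite("pics/w3.png",im)
```

```text
[ 523.99110148 -143.91149484   34.12029253] [ 0.26192001  1.0687806  -0.10510298]
[ 524.0799002  -143.90630768   34.2164757 ] [-0.07418809  0.1290695   0.47013611]
[ 524.15345808 -143.92032705   34.27077531] [-0.59982521 -0.69111251  0.1591372 ]
[ 524.19904483 -143.90138816   34.31636502] [0.39055463 0.95030058 0.45902348]
```

View pics/w3.png

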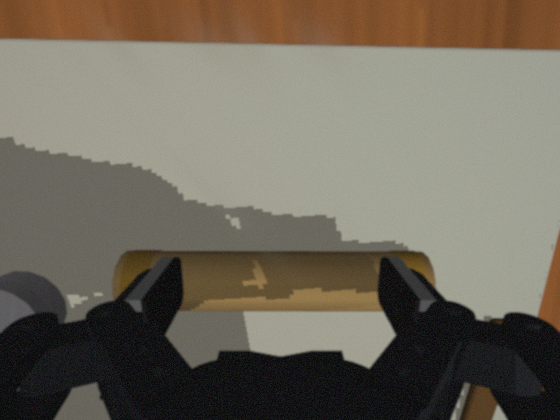

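The fingertips (rows 258–305) lie over the rod (rows 251–311). I re-measure its position relative to the TCP from here.

Run:
```python
from h import *
np.set_printoptions(precision=1,suppress=True)
s=arm.read_state();pc=cam("wrist",s);M=R.from_quat(s["ee_rot"]).as_matrix();p=np.array(s["position"])
im=cv2.imread("pics/w3.png");hsv=cv2.cvtColor(im,cv2.COLOR_BGR2HSV)
for u in (210,280,350):
    r=np.flatnonzero(hsv[200:340,u,1]>85)+200
    print(u,r[0],r[-1],(cast(pc,[[u,(r[0]+r[-1])/2]],27)-p)@M)
for x in(-11,0,11): print(x,[proj(pc,p+M@np.array([x,y,-13]))[0] for y in(-43,43)])
```

```text
210 252 310 [[-13.2 -35.5   7.4]]
280 252 309 [[-12.9   0.    7.4]]
350 253 310 [[-13.5  35.5   7.4]]
-11 [array([183.3, 298.6]), array([376.5, 298.6])]
0 [array([181.3, 276.1]), array([378.5, 276.1])]
11 [array([179.2, 252.7]), array([380.5, 252.7])]
```

Emit:
drive_tool(
  targets=[
    [-1, -5, 2, 0, 0],
    [-1, -5, 2, 2, 0],
    [-1, -5, 2, 4, 0],
    [-1, -5, 2, 4, 0],
  ],
)

```text
clock: 3.2
position: [522.3, -138.7, 30.0]
ee_rot: [-0.677, 0.736, 0.0, -0.0]
contact_force: [-0.8, 0.7, -0.8]
gripper_width: 85.0
grasp_force: 0.0
```

Emit:
drive_tool(
  targets=[
    [-1, 0, 0, 1, 0],
    [-1, 0, 0, 1, 0],
  ],
)

```text
clock: 3.4
position: [522.5, -138.8, 29.2]
ee_rot: [-0.677, 0.736, 0.0, -0.0]
contact_force: [-0.3, -0.7, 0.2]
gripper_width: 85.7
grasp_force: 0.0
```

Emit:
drive_tool(
  targets=[
    [-1, 0, 0, 1, 0],
    [-1, 0, 0, 1, 0],
  ],
)

```text
clock: 3.6
position: [522.7, -138.9, 28.8]
ee_rot: [-0.677, 0.736, -0.0, 0.0]
contact_force: [-1.8, 0.0, 3.4]
gripper_width: 85.6
grasp_force: 1.7
```

Emit:
drive_tool(
  targets=[
    [-1, 0, 0, 0.5, 0],
    [-1, 0, 0, 0.5, 0],
  ],
)

```text
clock: 3.8
position: [522.7, -139.0, 28.7]
ee_rot: [-0.677, 0.736, -0.0, 0.0]
contact_force: [-2.6, -0.1, 6.8]
gripper_width: 85.6
grasp_force: 3.3
```

Emit:
drive_tool(
  targets=[
    [-1, -2, 0, 0, 0],
    [-1, -5, 0, 0, 0],
    [-1, -9, 0, 0, 0],
    [-1, -13, 0, 0, 0],
    [-1, -17, 0, 0, 0],
    [-1, -21, 0, 0, 0],
    [-1, -25, 0, 0, 0],
    [-1, -28, 0, 0, 0],
    [-1, -30, 0, 0, 0],
    [-1, -30, 0, 0, 0],
  ],
)

```text
clock: 4.8
position: [525.4, -108.8, 28.7]
ee_rot: [-0.677, 0.736, -0.0, 0.0]
contact_force: [-2.5, 1.0, 7.8]
gripper_width: 85.2
grasp_force: 3.4
```

Emit:
drive_tool(
  targets=[
    [-1, 0, 0, -5, 0],
    [-1, 0, 0, -10, 0],
    [-1, 0, 0, -10, 0],
  ],
)

```text
clock: 5.1
position: [525.7, -108.9, 38.5]
ee_rot: [-0.677, 0.736, -0.001, 0.001]
contact_force: [0.3, 0.7, -0.5]
gripper_width: 85.5
grasp_force: 0.0
```

```bash
cat > rel.py <<'E'
from h import *
import sys
np.set_printoptions(precision=2,suppress=True)
def rel(tag):
    s=arm.read_state();im=arm.get_image("wrist");cv2.imwrite(f"pics/{tag}.png",im)
    pc=cam("wrist",s);M=R.from_quat(s["ee_rot"]).as_matrix();p=np.array(s["position"])
    hsv=cv2.cvtColor(im,cv2.COLOR_BGR2HSV);Q=[]
    for u in range(195,366,5):
        m=(hsv[150:348,u,1]>85).astype(np.uint8)
        n,l,st,_=cv2.connectedComponentsWithStats(m[:,None]);i=1+st[1:,4].argmax()
        Q.append([u,150+st[i,1]+(st[i,3]-1)/2,st[i,3]])
    Q=np.array(Q);A=cast(pc,Q[:,:2],27);T=(A-p)@M
    ok=abs(T[:,0]-np.median(T[:,0]))<2;fit=np.polyfit(T[ok,1],T[ok,0],1);
    fw=np.polyfit(A[ok,0],A[ok,1],1)
    xl=527.6;yl=-43.23;al=np.radians(-4.68);n=np.array([-np.sin(al),np.cos(al)])
    y=np.polyval(fw,xl);gap=(np.array([0,yl-y]))@n
    print("rod tool x at y=0:",fit[1],"rows",Q[:,1].mean(),Q[:,2].mean(),"n",ok.sum(),"rod y@527.6",y,"deg",np.degrees(np.arctan(fw[0])),"gap to line",gap,"tcp",p,s["clock"])
E
python3 -c "
from rel import *
rel('r1')"
```

```text
rod tool x at y=0: 7.082062855689684 rows 240.65714285714284 56.42857142857143 n 34 rod y@527.6 -116.13332386214921 deg -4.58279761730717 gap to line 72.66025893383438 tcp [ 525.68 -108.88   38.51] 5.1
```

Emit:
drive_tool(
  targets=[
    [-1, 16, 0, 0, 0],
    [-1, 16, 0, 6, 0],
    [-1, 16, 0, 10, 0],
    [-1, 16, 0, 10, 0],
    [-1, 13, 0, 10, 0],
    [-1, 8, 0, 10, 0],
    [-1, 3, 0, 10, 0],
    [-1, -3, 0, 10, 0],
    [-1, -9, 0, 10, 0],
    [-1, -15, 0, 10, 0],
    [-1, -20, 0, 10, 0],
    [-1, -20, 0, 10, 0],
  ],
)

```text
clock: 6.35
position: [526.8, -88.1, 28.5]
ee_rot: [-0.677, 0.736, -0.0, -0.0]
contact_force: [-2.6, 0.8, 8.1]
gripper_width: 85.3
grasp_force: 4.1
```

Emit:
drive_tool(
  targets=[
    [-1, 0, 0, -5, 0],
    [-1, 0, 0, -10, 0],
    [-1, 0, 0, -10, 0],
  ],
)

```text
clock: 6.65
position: [527.2, -88.8, 38.3]
ee_rot: [-0.677, 0.736, -0.0, 0.0]
contact_force: [-0.1, -0.2, 0.9]
gripper_width: 85.4
grasp_force: 0.0
```

```bash
python3 -c "
from rel import *
rel('r2')"
```

```text
rod tool x at y=0: 8.907431086334224 rows 237.28571428571428 56.77142857142857 n 35 rod y@527.6 -97.76152537455664 deg -4.698067449953905 gap to line 54.349713344543744 tcp [527.22 -88.79  38.28] 6.65
```

Each stroke rolls the rod 18 mm as planned, so I repeat it.

Emit:
drive_tool(
  targets=[
    [-1, 18, 0, 0, 0],
    [-1, 18, 0, 6, 0],
    [-1, 18, 0, 10, 0],
    [-1, 18, 0, 10, 0],
    [-1, 15, 0, 10, 0],
    [-1, 10, 0, 10, 0],
    [-1, 5, 0, 10, 0],
    [-1, -1, 0, 10, 0],
    [-1, -7, 0, 10, 0],
    [-1, -13, 0, 10, 0],
    [-1, -18, 0, 10, 0],
    [-1, -18, 0, 10, 0],
  ],
)

```text
clock: 7.9
position: [528.3, -70.2, 28.5]
ee_rot: [-0.677, 0.736, -0.0, -0.0]
contact_force: [-2.2, 1.2, 9.3]
gripper_width: 85.5
grasp_force: 4.4
```

Emit:
drive_tool(
  targets=[
    [-1, 0, 0, -5, 0],
    [-1, 0, 0, -10, 0],
    [-1, 0, 0, -10, 0],
  ],
)

```text
clock: 8.2
position: [528.7, -70.8, 38.2]
ee_rot: [-0.677, 0.736, -0.0, 0.0]
contact_force: [0.6, -0.6, -0.7]
gripper_width: 85.7
grasp_force: 0.0
```

Emit:
drive_tool(
  targets=[
    [-1, 18, 0, 0, 0],
    [-1, 18, 0, 6, 0],
    [-1, 18, 0, 10, 0],
    [-1, 18, 0, 10, 0],
    [-1, 15, 0, 10, 0],
    [-1, 10, 0, 10, 0],
    [-1, 5, 0, 10, 0],
    [-1, -1, 0, 10, 0],
    [-1, -7, 0, 10, 0],
    [-1, -13, 0, 10, 0],
    [-1, -18, 0, 10, 0],
    [-1, -18, 0, 10, 0],
  ],
)

```text
clock: 9.4
position: [529.8, -52.2, 28.6]
ee_rot: [-0.677, 0.736, -0.0, -0.0]
contact_force: [-3.6, 0.8, 9.5]
gripper_width: 85.5
grasp_force: 4.7
```

Emit:
drive_tool(
  targets=[
    [-1, 0, 0, -5, 0],
    [-1, 0, 0, -10, 0],
    [-1, 0, 0, -10, 0],
  ],
)

```text
clock: 9.7
position: [530.3, -52.9, 38.2]
ee_rot: [-0.677, 0.736, -0.0, 0.0]
contact_force: [-0.0, -0.1, 0.6]
gripper_width: 85.1
grasp_force: 0.0
```

```bash
python3 -c "
from rel import *
rel('r4')"
```

```text
rod tool x at y=0: 7.089216473928748 rows 240.84285714285716 56.857142857142854 n 34 rod y@527.6 -59.79116206166077 deg -4.407600566034151 gap to line 16.5059459555071 tcp [530.26 -52.89  38.22] 9.7
```

Emit:
drive_tool(
  targets=[
    [-1, 15, 0, 0, 0],
    [-1, 15, 0, 6, 0],
    [-1, 15, 0, 10, 0],
    [-1, 15, 0, 10, 0],
    [-1, 12, 0, 10, 0],
    [-1, 8, 0, 10, 0],
    [-1, 4, 0, 10, 0],
    [-1, 0, 0, 10, 0],
    [-1, -5, 0, 10, 0],
    [-1, -9, 0, 10, 0],
    [-1, -13, 0, 10, 0],
    [-1, -13, 0, 10, 0],
  ],
)

```text
clock: 10.95
position: [530.7, -40.0, 28.7]
ee_rot: [-0.677, 0.736, 0.0, -0.0]
contact_force: [-3.1, -0.1, 10.1]
gripper_width: 85.6
grasp_force: 5.1
```

Emit:
drive_tool(
  targets=[
    [-1, 0, 0, -5, 0],
    [-1, 0, 0, -20, 0],
    [-1, -30, 0, -60, 0],
    [-1, -50, 0, -100, 0],
    [-1, -60, 0, -120, 0],
    [-1, -60, 0, -120, 0],
    [-1, -60, 0, -120, 0],
  ],
)

```text
clock: 11.65
position: [535.4, 19.7, 147.3]
ee_rot: [-0.677, 0.736, 0.0, -0.0]
contact_force: [-1.2, -0.5, -0.8]
gripper_width: 85.2
grasp_force: 0.0
```

Run:
```python
from h import *
im=arm.get_image("wrist");s=arm.read_state();print(s["position"],s["clock"]);cv2.imwrite("pics/v1.png",im)
```

```text
[534.89542519  19.26005576 146.49477506] 11.7
```

View pics/v1.png

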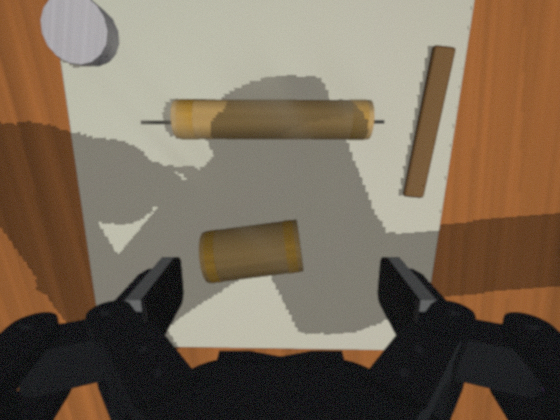

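The rod (rows 99–138, columns 171–374) now lies close over the line. The line sticks out at the left (142–170, row 122) and right (375–383, row 122). Now I compute the residual.

Run:
```python
from h import *
np.set_printoptions(precision=2,suppress=True)
s=arm.read_state();pc=cam("wrist",s);im=cv2.imread("pics/v1.png");hsv=cv2.cvtColor(im,cv2.COLOR_BGR2HSV);g=255-cv2.cvtColor(im,cv2.COLOR_BGR2GRAY).astype(float)
Q=[]
for u in range(180,368,4):
    r=np.flatnonzero(hsv[85:155,u,1]>85)+85;Q.append([u,(r[0]+r[-1])/2])
Q=np.array(Q);A=cast(pc,Q,27)[:,:2];f=np.polyfit(A[:,0],A[:,1],1)
L=[]
for u in list(range(145,166,2))+[377,379,381]:
    c=g[112:132,u];w=np.clip(c-np.median(c)-10,0,None);L.append([u,112+(w*np.arange(20)).sum()/w.sum()])
L=np.array(L);B=cast(pc,L,12)[:,:2];l=np.polyfit(B[:,0],B[:,1],1)
print(np.c_[L[::3],B[::3]]);print(np.degrees(np.arctan([f[0],l[0]])),Q[[0,-1]])
for x in(455,528,603):print(x,np.polyval(l,x)-np.polyval(f,x))
print("cam-rod y",pc[1][1,3]-np.polyval(f,528), "z",pc[1][2,3])
```

```text
[[145.   121.95 639.54 -53.39]
 [151.   122.   634.65 -52.93]
 [157.   121.98 629.75 -52.53]
 [163.   121.79 624.82 -52.26]
 [379.   121.38 448.21 -37.48]]
[-5.25 -4.75] [[180.  118.5]
 [364.  119. ]]
455 1.2686754532204176
528 1.9106203366933912
603 2.5701527512204194
cam-rod y -0.9070797468879874 z 288.9652783393004
```

About 1.9 mm and 0.5° remain, so I make a short finishing roll.

Emit:
drive_tool(
  targets=[
    [-1, 66, 0, 30, 0],
    [-1, 68, 0, 70, 0],
    [-1, 68, 0, 105, 0],
    [-1, 68, 0, 113, 0],
    [-1, 68, 0, 117, 0],
    [-1, 68, 0, 120, 0],
    [-1, 68, 0, 120, 0],
    [-1, 67, 0, 120, -0.2],
    [-1, 66, 0, 120, -0.4],
    [-1, 65, 0, 120, -0.5],
    [-1, 64, 0, 120, -0.5],
    [-1, 64, 0, 120, -0.5],
  ],
)

```text
clock: 12.9
position: [531.9, -43.7, 28.8]
ee_rot: [-0.68, 0.733, -0.001, 0.001]
contact_force: [-0.1, 0.0, 5.3]
gripper_width: 85.7
grasp_force: 2.9
```

Emit:
drive_tool(
  targets=[
    [-1, 0, 0, -5, 0],
    [-1, 0, 0, -20, 0],
    [-1, -30, 0, -60, 0],
    [-1, -50, 0, -100, 0],
    [-1, -64, 0, -120, 0],
    [-1, -64, 0, -120, 0],
    [-1, -64, 0, -120, 0],
  ],
)

```text
clock: 13.6
position: [534.6, 19.9, 147.4]
ee_rot: [-0.68, 0.733, 0.001, -0.0]
contact_force: [0.1, -0.1, -0.9]
gripper_width: 85.4
grasp_force: 0.0
```

Run:
```python
from h import *
np.set_printoptions(precision=2,suppress=True)
s=arm.read_state();pc=cam("wrist",s);im=arm.get_image("wrist");cv2.imwrite("pics/v2.png",im);hsv=cv2.cvtColor(im,cv2.COLOR_BGR2HSV);g=255-cv2.cvtColor(im,cv2.COLOR_BGR2GRAY).astype(float)
Q=[]
for u in range(184,364,4):
    r=np.flatnonzero(hsv[85:155,u,1]>85)+85;Q.append([u,(r[0]+r[-1])/2])
Q=np.array(Q);A=cast(pc,Q,27)[:,:2];f=np.polyfit(A[:,0],A[:,1],1)
L=[]
for u in list(range(145,164,2))+[377,379,381]:
    c=g[108:136,u];w=np.clip(c-np.median(c)-10,0,None);L.append([u,108+(w*np.arange(28)).sum()/w.sum()])
L=np.array(L);B=cast(pc,L,12)[:,:2];l=np.polyfit(B[:,0],B[:,1],1)
print(np.c_[L[::3],B[::3]]);print(np.degrees(np.arctan([f[0],l[0]])),Q[[0,-1]])
for x in(455,528,603):print(x,np.polyval(l,x)-np.polyval(f,x))
print("cam-rod y",pc[1][1,3]-np.polyval(f,528),s["clock"])
```

```text
[[145.   120.63 640.3  -52.77]
 [151.   120.63 635.38 -52.39]
 [157.   120.66 630.47 -52.  ]
 [163.   120.86 625.58 -51.46]
 [381.   122.26 446.75 -36.76]]
[-5.07 -4.74] [[184.  121.5]
 [360.  123.5]]
455 -1.1650568663537157
528 -0.742870386054264
603 -0.30911715286989505
cam-rod y -3.763811922753611 13.6
```

View pics/v2.png

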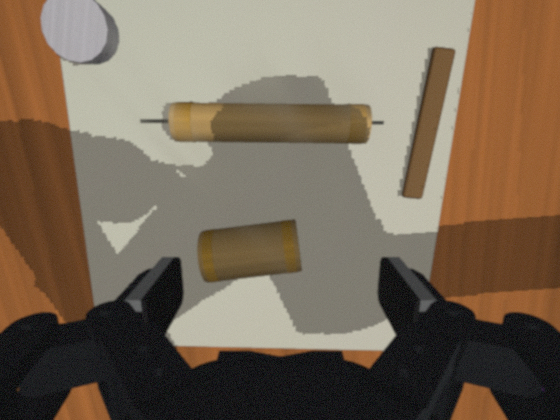

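Final view: the rod (rows 102–142, columns 169–371) is centred over the line, whose ends show at (142–168, 121) and (372–383, 122). It is within 1 mm at mid-length, and nothing else has moved. I hand the job in.

```bash
python3 -c "
from bench import arm
print(arm.job_done())"
```

```text
the job is handed in; nothing more can be done
None
```

The long handle was rolled onto the dark line, measuring within about 1 mm and 0.4° of it at the last look; the spare and everything else in view had not moved, and the job was handed in at about 14 s.

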